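# Reset a dust-extraction iris gate to its index rider

### The job

Reset the dust port's iris gate: using the upright grip on its lever, first push the lever clockwise (seen from above) all the way to its stop so the gate is fully shut, then push it back the other way until the lever's pointed tip stands opposite the steel index rider clipped on the rim of the scale. Only push the lever with the fingers, never pinch it; leave the rider where it is and the other things on the bench undisturbed, and finish with the hand clear.

Things in the scene. Friction and masses are not known exactly. Their poses are not given: they have to be found in the camera images.
- gate: dust port bolted to the bench, fixed: 250 mm square steel foot, round grey scale plate (radius 150 mm, top at z = 44 mm) with white scale lines on its -x side, aluminium ring (radius 86 mm, z = 53 to 66 mm) with a lever that sweeps over the scale, steel collar (radius 70 mm, top at z = 88 mm) round the iris leaves. Origin on the ring's vertical axis at bench height z = 0; z up
- axis (a point): point on the ring's vertical turning axis, at the collar's top, 88 mm above the bench
- ring (a joint): angle of ring and lever, rad: 0 = iris shut, lever at its clockwise end stop (seen from above); grows anticlockwise as the iris opens, to 1.6 at the other stop. Stays where it is left: dry friction, about 4 N at the upright grip moves it, somewhat more when moved fast; no spring
- grip (a point): the lever's upright grip, a black cylinder 14 mm thick standing on the lever 115 mm from the ring's axis, z = 62 to 111 mm; this point is on its centre line at z = 90 mm and moves with the lever. The lever's flat arm is 16 mm wide, z = 54 to 62 mm
- tip (a point): pointed outer end of the lever, 143 mm from the ring's axis, z = 58 mm, moves with the lever. Beside the lever, at each end of its sweep, stands a fixed steel stop post 10 mm thick, 125 mm from the axis, top at z = 62 mm (lower than the grip: fingertips above that pass over it)
- rider (a joint): angle of the index rider, rad, same zero and direction as ring: when the two are equal the lever's tip points at the rider's middle. Not to be moved; friction holds it, a push of about 4 N would shift it
- mark (a point): index rider: plain steel clip on the scale plate's rim, 14 mm wide along the rim, 146 to 172 mm from the axis, top at z = 56 mm. This point: middle of its inner top edge, 146 mm from the axis; its x points outwards from the axis, y along the rim anticlockwise from above, z up. The lever's tip passes 3 mm inside it without touching
- offcut: loose softwood offcut, 90 x 45 x 30 mm; a bystander, origin at the centre of its underside
- glue: loose glue bottle, 54 mm across, 100 mm tall; a bystander, origin at the centre of its underside
- tape: loose roll core of tape lying flat, 96 mm outside, 25 mm high; a bystander, origin at the centre of its underside
- screws: loose screw jar with steel cap, 60 mm across, 65 mm tall; a bystander, origin at the centre of its underside
- driver: loose screwdriver lying flat; a bystander, origin at the centre of its underside
- brush: loose brush lying flat; a bystander, origin at the centre of its underside
- clamp: loose small bar clamp lying flat, 220 mm long; a bystander, origin at the centre of its underside

How it is judged:
By the outcome, as a careful person would: the job done as asked, in the order asked, and still so for the second after the job is handed in, with the robot touching nothing.
It also fails if it takes over 51 s, if anything falls off the work surface, if the arm or the gripper's body presses on something with over 40 N, if the wrist force passes 120 N, or if a joint passes its speed limit or range.

### The arm

A 6-joint arm with a two-finger parallel gripper is mounted at the origin on the work surface. World frame = base frame: x ahead of the robot, y to its left, z up, the work surface at z = 0. Lengths are in mm, angles in rad, forces in N, time in s.
With the tool pointing down it reaches from about 350 to 775 mm from the base axis. Payload 7.3 kg.
Tool frame: the origin (TCP) lies at the very end of the fingers, on their centre line; the grasp point (between the pads) lies 19 mm behind it; x points along the fingers, z is the direction in which the jaws open and shut, and the axes are right-handed (so a half turn about x gives the same grasp; the last joint's range is limited). The gripper opens to 92 mm and grips with 3 to 60 N. Pads are 19 mm wide; open, the fingers measure 130 mm over their backs; the gripper's body (75 mm by 190 mm) begins 47 mm behind the grasp point.
Start: joints at [1.051, 0.342, 1.524, -0, 1.275, -0.146], TCP at [191.694, 488.772, 226.741] pointing down, gripper open.
Joint ranges: [-2.53, 2.53], [-0.77, 2.02], [0.04, 2.7], [-1, 4.14], [0.28, 2.66], [-3.11, 3.11]. Speed limits (rad/s): [2.57, 2.57, 3.14, 3.14, 3.14, 3.14].

### API

Orientations are given as [roll, pitch, yaw] about the fixed x, y, z axes, in that order (R = Rz(yaw) Ry(pitch) Rx(roll)).
In Python, from plant import * gives the robot as it stands.
- The arm moves only by the shell command python3 -m creep 'ROWS'. ROWS is JSON, a list of rows, each an object of numbers: "tx", "ty", "tz": the shift along the tool's x, y, z in cm; "wx", "wy", "wz": the turn, a rotation vector about the tool's x, y, z in rad; "gripper": the closure, from -1 (fully open) to 1 (shut). A call has 1 to 8 rows; each row is the pose to reach, as a shift and turn from the pose commanded when the call began, along the tool's axes at that moment; what a row does not reach only later rows make up. A row lasts 1/12 s, in which the tool goes at most 41.7 mm and 7.16 degrees, less where a joint would pass 70% of its speed; a pose out of reach is approached as far as the arm can. A call with a gripper value outside its range is refused whole. The fingers move at their own pace and stop on an object; the grip force is fixed at half the most. Time passes only in rows, so rows that repeat a pose let the fingers close. It gives the time, the measured TCP pose, the force and the opening at its end, in the units of the state.
- get_obs(): the state, without advancing time (a new reading comes with each control period).
- capture(name): name is "side" or "top"; returns a dict with "frame" (400x640x3 uint8, red, green, blue), "z_map" (400x640 float32, mm along the optical axis (not along the pixel's ray), 0 where there is no reading), "vertical_fov" (degrees; the focal length in pixels is half the picture's height over the tangent of half this angle, whatever the lens; pixels are square), "cx", "cy" (the principal point, pixels), "xyz" and "rotation" of the camera in the world. Camera axes: x right, y down, z forward; pixel columns grow to the right and rows downward; lengths in mm; the calibration is good to about 2 mm. A picture is of the moment at which its call begins.
- close_job(): hands the job in, once; it reports no verdict.
The state is a dict: "time": time; "joint_positions": joint angles; "dq": joint speeds; "tau": joint torques, N m; "tool_pos": TCP position; "tcp_rot": TCP orientation; "contact_force": force on the tool from outside, world axes, zero at the start; "moment": the same for the moment, N m; "grip_width": finger opening in mm.
Only numpy, scipy, OpenCV 4.12 (cv2) and the standard library are available. Lean on these libraries where they do the work, as an engineer would, in place of code of your own. Each camera call takes 0.05 s, during which the arm holds its last target.

## Working session

There is one attempt and no reset: what is moved stays moved. The work goes in short steps, Python scripts to look and compute and a shell command to move; the robot and the scene stay as the last step left them, time stands still between calls to the robot, and variables do not carry over. Pictures are saved under pics/ and viewed, and the job is handed in when it is done.

```bash
ls; mkdir -p pics; cat > h.py <<'E'
from plant import *
import numpy as np, cv2
def K(c):
    h=c["frame"].shape[0]; return h/2/np.tan(np.radians(c["vertical_fov"])/2)
def onplane(c,u,v,z):
    f=K(c); d=np.array(c["rotation"])@np.array([(u-c["cx"])/f,(v-c["cy"])/f,1]); p=np.array(c["xyz"])
    return p+d*(z-p[2])/d[2]
def proj(c,P):
    f=K(c); q=np.array(c["rotation"]).T@(np.array(P)-np.array(c["xyz"])); return np.array([c["cx"]+f*q[0]/q[2],c["cy"]+f*q[1]/q[2]])
def save(n,im): cv2.imwrite("pics/"+n+".png",cv2.cvtColor(im,cv2.COLOR_RGB2BGR))
E
python3 - <<'E'
from h import *
import pickle
for n in("top","side"):
    c=capture(n); save(n+"0",c["frame"]); pickle.dump(c,open(n+"0.pkl","wb"))
    print(n,c["vertical_fov"],c["cx"],c["cy"],c["xyz"],c["rotation"])
print(get_obs())
E
```

```text
pics
top 51.65727527885519 320.883146335225 193.02910400701015 [ 387.59390103  -20.76169633 1481.63155055] [-3.04907751 -0.02000215 -1.58276141]
side 46.60221895022933 309.8529592739747 192.72408428408588 [  106.45682299 -1312.69898164  1009.94416964] [-2.1683876  -0.00342495 -0.33169954]
{'time': 0.1, 'joint_positions': array([ 1.05100109e+00,  3.42661510e-01,  1.52491100e+00, -3.57153021e-06,
        1.27541917e+00, -1.45995671e-01]), 'dq': array([ 4.35145563e-05, -2.67676356e-03, -1.30556584e-03,  6.54306771e-04,
       -3.61070377e-05, -1.53072271e-04]), 'tau': array([ 1.06602889e-03, -4.32001162e+01, -2.44694710e+01,  7.18010450e-02,
        5.25571348e-02, -6.82451787e-05]), 'tool_pos': array([191.50159774, 488.43560537, 226.11373724]), 'tcp_rot': array([ 2.99803825,  1.5693973 , -2.08814926]), 'contact_force': array([-0.2714662 ,  0.43882853, -0.05688157]), 'moment': array([-0.04183082,  0.01296144, -0.00010371]), 'grip_width': 91.65543611263362}
```

```bash
sed -i 's/np.array(c\["rotation"\])/Rm(c)/g' h.py; cat >> h.py <<'E'
from scipy.spatial.transform import Rotation as Ro
def Rm(c): return Ro.from_euler("xyz",c["rotation"]).as_matrix()
E
```

```text
(no output)
```

View pics/top0.png

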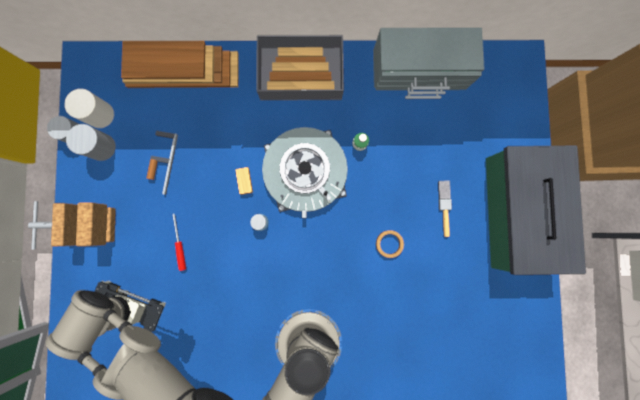

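View pics/side0.png

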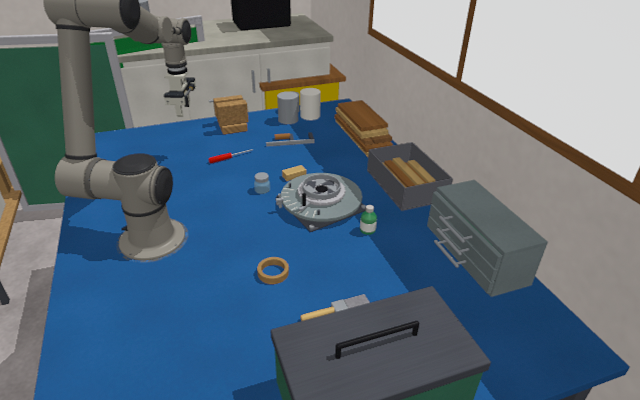

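```bash
python3 - <<'E'
from h import *
import pickle
t=pickle.load(open("top0.pkl","rb")); s=pickle.load(open("side0.pkl","rb"))
a=cv2.resize(t["frame"][115:235,230:385],None,fx=5,fy=5,interpolation=cv2.INTER_CUBIC); save("topz",a)
a=cv2.resize(s["frame"][160:240,250:390],None,fx=5.7,fy=5.7,interpolation=cv2.INTER_CUBIC); save("sidez",a)
print(onplane(t,308,345,0), onplane(t,305,168,88),onplane(s,152,235,0),onplane(s,321,185,88))
E
```

```text
[-6.06361947 -0.83520982  0.        ] [602.69639051   2.87206641  88.        ] [ 0.8911036  19.80503601  0.        ] [604.93370318   1.04828227  88.        ]
```

View pics/topz.png

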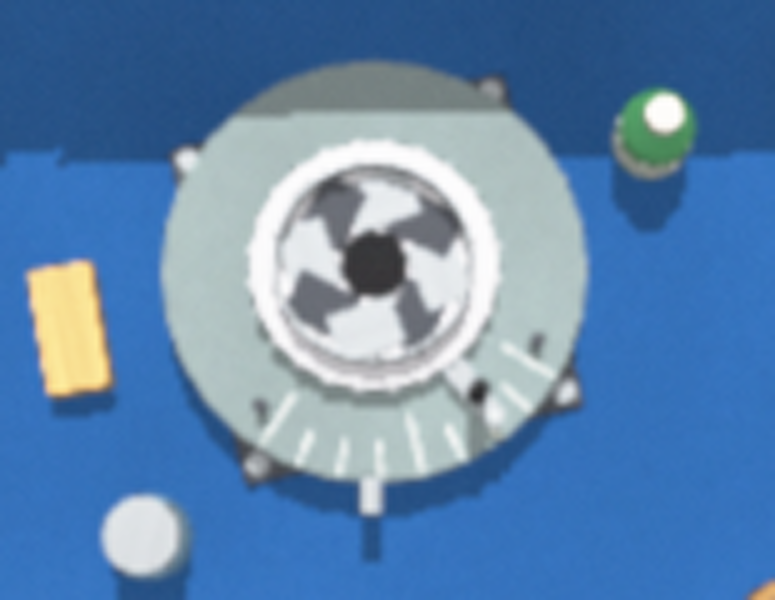

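View pics/sidez.png

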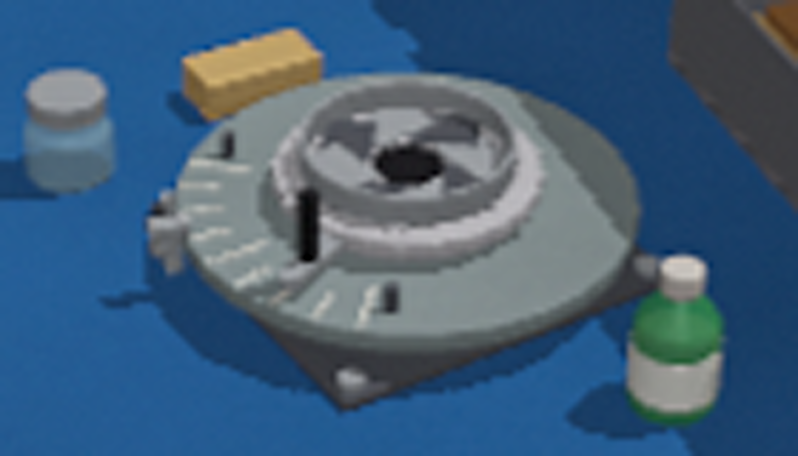

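```bash
cat >> h.py <<'E'
from scipy.optimize import least_squares
def circ(c,pts,z,r,x0=(603,2)):
    P=np.array([onplane(c,u,v,z)[:2] for u,v in pts])
    d0=abs(np.hypot(*(P-np.array(x0)).T)-r); P=P[d0<8]
    f=least_squares(lambda q:np.hypot(P[:,0]-q[0],P[:,1]-q[1])-q[2],[*x0,r],loss="soft_l1",f_scale=1.0)
    g=least_squares(lambda q:np.hypot(P[:,0]-q[0],P[:,1]-q[1])-r,[*x0],loss="soft_l1",f_scale=1.0)
    return f.x,g.x,len(P)
def platecontour(c,box):
    u0,v0,u1,v1=box; fr=c["frame"][v0:v1,u0:u1]
    hsv=cv2.cvtColor(fr,cv2.COLOR_RGB2HSV); m=((hsv[...,1]<90)).astype(np.uint8)
    cs,_=cv2.findContours(m,cv2.RETR_EXTERNAL,cv2.CHAIN_APPROX_NONE)
    k=max(cs,key=cv2.contourArea)[:,0,:]
    return k+[u0,v0],m
def up(c,P0,half,k,name,grid=None):
    u,v=proj(c,P0); u0,v0=int(u)-half,int(v)-half
    a=cv2.resize(c["frame"][v0:v0+2*half,u0:u0+2*half],None,fx=k,fy=k,interpolation=cv2.INTER_CUBIC); save(name,a); return u0,v0
E
python3 - <<'E'
from h import *
import pickle
t=pickle.load(open("top0.pkl","rb")); s=pickle.load(open("side0.pkl","rb"))
for c,b in((t,(230,115,385,235)),(s,(265,165,375,240))):
    k,m=platecontour(c,b)
    print(circ(c,k,44,150))
    # grip: dark pixels at radius ~115
    z=111 if c is t else 90
    hsv=c["frame"].astype(int).max(2)
    for v in range(b[1],b[3]):
        for u in range(b[0],b[2]):
            if hsv[v,u]<75:
                p=onplane(c,u,v,z)[:2]-[603,3]
                if 95<np.hypot(*p)<135: print(u,v,hsv[v,u],p.round(),end=";")
    print()
# rider bright pixels z=56 in top
f=t["frame"]; print(f[205:222,298:311].min(2)); 
E
```

```text
(array([606.77756691,   5.19435887, 148.62627393]), array([606.25583895,   5.01641431]), 226)
325 192 70 [-85. -66.];326 192 68 [-85. -70.];325 193 50 [-89. -66.];326 193 65 [-89. -70.];324 194 71 [-92. -63.];325 194 48 [-92. -66.];
(array([604.81125521,   4.73445059, 150.92704271]), array([605.13508033,   5.5423938 ]), 118)
290 184 52 [-103.   37.];289 185 70 [-109.   32.];290 185 47 [-105.   31.];289 186 71 [-110.   26.];290 186 47 [-107.   25.];289 187 55 [-112.   20.];302 196 46 [-86. -49.];303 196 16 [-83. -50.];302 197 52 [-88. -55.];303 197 14 [-85. -56.];304 197 17 [-81. -57.];305 197 37 [-78. -58.];302 198 53 [-90. -61.];303 198 11 [-86. -62.];304 198 15 [-83. -63.];305 198 48 [-80. -64.];302 199 52 [-92. -66.];303 199 14 [-88. -68.];304 199 16 [-85. -69.];305 199 36 [-82. -70.];302 200 50 [-93. -72.];303 200 12 [-90. -73.];304 200 12 [-87. -74.];305 200 31 [-84. -75.];302 201 53 [-95. -78.];303 201 15 [-92. -79.];304 201 16 [-89. -80.];305 201 42 [-86. -81.];302 202 50 [-97. -83.];303 202 13 [-94. -85.];304 202 13 [-91. -86.];305 202 44 [-87. -87.];302 203 52 [-99. -89.];30
[... 326 characters left out ...]
73 172 174 179 211 216 192 179 176 176]
 [153 144 145 150 177 196 198 205 194 169 152 149 145]
 [ 76  79  86 108 185 220 221 203 158 117 100  92  81]
 [ 41  44  45  81 182 221 222 198 132  64  49  47  43]
 [ 39  38  42  78 180 220 221 198 129  56  37  42  40]
 [ 40  40  40  79 179 220 222 196 128  56  39  39  39]
 [ 39  40  39  78 179 220 221 193 125  55  39  38  40]
 [ 39  40  37  77 175 216 218 190 124  53  37  40  39]
 [ 48  41  42  63 138 168 171 152 100  48  41  39  40]
 [ 54  52  46  50  65  74  76  74  58  48  47  48  47]
 [ 57  57  55  54  46  42  40  43  49  51  54  54  53]
 [ 56  56  55  54  45  40  39  41  48  53  57  57  56]
 [ 58  57  57  55  48  40  41  41  49  55  55  55  56]]
```

```bash
cat >> h.py <<'E'
C=np.array([605.7,5.3])
def pose(o=None):
    o=o or get_obs(); return np.array(o["tool_pos"]),Ro.from_euler("xyz",o["tcp_rot"]).as_matrix()
def target(phi,z,off,ysign,r=115.):
    # TCP with tangential offset off (ccw positive) from grip at world angle phi; tool x down; tool y = ysign*tangential
    e=np.array([np.cos(phi),np.sin(phi),0]); tg=np.array([-e[1],e[0],0])
    p=np.array([*C,z])+np.r_[r*e[:2],0]+off*tg
    x=np.array([0,0,-1.]); y=ysign*tg; R=np.c_[x,y,np.cross(x,y)]
    return p,R
def row(P,R,p2,R2):
    d=R.T@(p2-P)/10; w=Ro.from_matrix(R.T@R2).as_rotvec()
    return dict(t=d.round(2).tolist(),w=w.round(3).tolist())
E
python3 - <<'E'
from h import *
import pickle
t=pickle.load(open("top0.pkl","rb")); s=pickle.load(open("side0.pkl","rb"))
P,R=pose(); print(P,R.round(3))
p=onplane(t,303.7,213.5,56); print("rider",p, np.degrees(np.arctan2(*(p[:2]-C)[::-1]))%360,np.hypot(*(p[:2]-C)))
f=s["frame"].min(2)
a=cv2.resize(s["frame"][185:215,270:320],None,fx=14,fy=14,interpolation=cv2.INTER_NEAREST); save("sr",a)
phi=np.radians(217.2)
for ys in(1,-1):
    print(ys,row(P,R,*target(phi,150,35,ys)))
for a in (180,125): print(row(*target(phi,80,17,1),*target(np.radians(a),80,17,1)))
E
```

```text
[191.50159774 488.43560537 226.11373724] [[-0.001 -0.931  0.365]
 [-0.001  0.365  0.931]
 [-1.     0.    -0.001]]
rider [449.27607674   9.22628992  56.        ] 178.56215973061543 156.47319106305
1 {'t': [7.66, -53.2, -41.48], 'w': [-2.594, -0.0, -0.002]}
-1 {'t': [7.66, -53.2, -41.48], 'w': [0.548, -0.001, 0.0]}
{'t': [0.0, -7.3, -1.31], 'w': [0.649, 0.0, 0.0]}
{'t': [0.0, -13.26, -10.24], 'w': [1.609, 0.0, 0.0]}
```

View pics/sr.png

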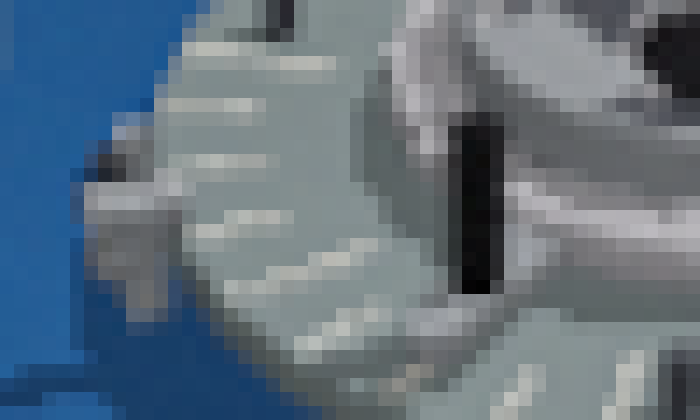

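```bash
python3 -m creep '[{"ty":-3.2,"tz":-2.5,"wx":0.03,"gripper":1},{"ty":-6.4,"tz":-5,"wx":0.06,"gripper":1},{"ty":-9.6,"tz":-7.5,"wx":0.1,"gripper":1},{"ty":-12.8,"tz":-10,"wx":0.14,"gripper":1},{"ty":-16,"tz":-12.5,"wx":0.18,"gripper":1},{"ty":-19.2,"tz":-15,"wx":0.22,"gripper":1},{"ty":-22.4,"tz":-17.5,"wx":0.25,"gripper":1},{"ty":-25.6,"tz":-20,"wx":0.28,"gripper":1}]'
python3 -m creep '[{"ty":-3.2,"tz":-2.5,"wx":0.03,"gripper":1},{"ty":-5,"tz":-5,"wx":0.06,"gripper":1},{"ty":-7.4,"tz":-7.5,"wx":0.1,"gripper":1},{"ty":-9.6,"tz":-10,"wx":0.14,"gripper":1},{"ty":-12,"tz":-12,"wx":0.18,"gripper":1},{"ty":-14,"tz":-13.5,"wx":0.22,"gripper":1},{"ty":-15,"tz":-14,"wx":0.22,"gripper":1},{"ty":-15,"tz":-14,"wx":0.22,"gripper":1}]'
python3 - <<'E'
from h import *
P,R=pose(); print(P,R.round(3), get_obs()["joint_positions"])
phi=np.radians(217.2)
for z in (226,150): print(row(P,R,*target(phi,z,36,-1)),target(phi,z,36,-1)[0])
E
```

```text
[191.50159774 488.43560537 226.11373724] [[-0.001 -0.931  0.365]
 [-0.001  0.365  0.931]
 [-1.     0.    -0.001]] [ 1.05100109e+00  3.42661510e-01  1.52491100e+00 -3.57153021e-06
  1.27541917e+00 -1.45995671e-01]
{'t': [0.06, -53.29, -41.55], 'w': [0.548, -0.001, 0.0]} [535.86462756 -92.90397526 226.        ]
{'t': [7.66, -53.29, -41.53], 'w': [0.548, -0.001, 0.0]} [535.86462756 -92.90397526 150.        ]validation failed for argument at $[0]...
validation failed for argument at $[0]...
```

```bash
python3 -m creep '[{"tx":0,"ty":-3.2,"tz":-2.5,"wx":0.03,"wy":0,"wz":0,"gripper":1}]'; python3 -c "
from plant import *
print(get_obs()['tool_pos'],get_obs()['grip_width'])"
```

```text
time: 0.18
tool_pos: [210.4, 457.0, 226.0]
tcp_rot: [0.933, 1.568, 2.104]
contact_force: [0.3, -1.3, -0.2]
grip_width: 88.4
[210.41677727 456.95488861 226.03920538] 88.43921998840527
```

```bash
python3 -m creep '[{"tx":0,"ty":-3.2,"tz":-2.5,"wx":0.04,"wy":0,"wz":0,"gripper":1},{"tx":0,"ty":-6.4,"tz":-5,"wx":0.08,"wy":0,"wz":0,"gripper":1},{"tx":0,"ty":-9.6,"tz":-7.5,"wx":0.12,"wy":0,"wz":0,"gripper":1},{"tx":0,"ty":-12.8,"tz":-10,"wx":0.16,"wy":0,"wz":0,"gripper":1},{"tx":0,"ty":-16,"tz":-12.5,"wx":0.2,"wy":0,"wz":0,"gripper":1},{"tx":0,"ty":-19.2,"tz":-15,"wx":0.24,"wy":0,"wz":0,"gripper":1},{"tx":0,"ty":-22.4,"tz":-17.5,"wx":0.27,"wy":0,"wz":0,"gripper":1},{"tx":0,"ty":-25.6,"tz":-20,"wx":0.3,"wy":0,"wz":0,"gripper":1}]'
python3 - <<'E'
from h import *
P,R=pose(); print(P,get_obs()["joint_positions"].round(2))
phi=np.radians(217.2)
print(row(P,R,*target(phi,200,36,-1)),target(phi,200,36,-1)[0])
E
```

```text
time: 0.85
tool_pos: [369.5, 167.4, 226.7]
tcp_rot: [0.926, 1.571, 1.792]
contact_force: [0.9, 0.1, -0.2]
grip_width: 35.9
[369.46234757 167.4489133  226.6762199 ] [ 0.24  0.12  1.82  0.    1.2  -0.63]
{'t': [2.66, -29.55, -9.04], 'w': [0.216, 0.0, -0.0]} [535.86462756 -92.90397526 200.        ]
```

```bash
python3 -m creep '[{"tx":0.3,"ty":-3.6,"tz":-1.1,"wx":0.03,"wy":0,"wz":0,"gripper":1},{"tx":0.6,"ty":-7.2,"tz":-2.2,"wx":0.06,"wy":0,"wz":0,"gripper":1},{"tx":0.9,"ty":-10.8,"tz":-3.3,"wx":0.09,"wy":0,"wz":0,"gripper":1},{"tx":1.2,"ty":-14.4,"tz":-4.4,"wx":0.12,"wy":0,"wz":0,"gripper":1},{"tx":1.6,"ty":-18,"tz":-5.5,"wx":0.14,"wy":0,"wz":0,"gripper":1},{"tx":2,"ty":-21.6,"tz":-6.6,"wx":0.16,"wy":0,"wz":0,"gripper":1},{"tx":2.3,"ty":-25.2,"tz":-7.7,"wx":0.19,"wy":0,"wz":0,"gripper":1},{"tx":2.6,"ty":-28.8,"tz":-8.8,"wx":0.216,"wy":0,"wz":0,"gripper":1}]'
python3 - <<'E'
from h import *
P,R=pose(); print(P,get_obs()["joint_positions"].round(2))
phi=np.radians(217.2)
print(row(P,R,*target(phi,82,36,-1)))
E
```

```text
time: 1.52
tool_pos: [532.2, -85.9, 200.1]
tcp_rot: [2.005, 1.57, 2.654]
contact_force: [0.9, 0.5, -0.4]
grip_width: 0.3
[532.22521125 -85.91703039 200.10015149] [-0.3   0.39  1.53  0.    1.22 -0.95]
{'t': [11.81, -0.79, -0.13], 'w': [-0.0, -0.0, -0.001]}
```

```bash
python3 -m creep '[{"tx":2.5,"ty":-0.8,"tz":-0.1,"wx":0,"wy":0,"wz":0,"gripper":1},{"tx":5,"ty":-0.8,"tz":-0.1,"wx":0,"wy":0,"wz":0,"gripper":1},{"tx":7.5,"ty":-0.8,"tz":-0.1,"wx":0,"wy":0,"wz":0,"gripper":1},{"tx":9.5,"ty":-0.8,"tz":-0.1,"wx":0,"wy":0,"wz":0,"gripper":1},{"tx":11,"ty":-0.8,"tz":-0.1,"wx":0,"wy":0,"wz":0,"gripper":1},{"tx":11.8,"ty":-0.8,"tz":-0.1,"wx":0,"wy":0,"wz":0,"gripper":1}]'
python3 - <<'E'
from h import *
c=capture("side"); P,R=pose(); print(P)
up(c,[560,-40,90],50,6,"s1")
E
```

```text
time: 2.02
tool_pos: [534.5, -90.8, 80.3]
tcp_rot: [2.157, 1.567, 2.808]
contact_force: [0.3, -0.1, 0.8]
grip_width: 0.6
[534.27926139 -90.68216171  79.7884263 ]
```

View pics/s1.png

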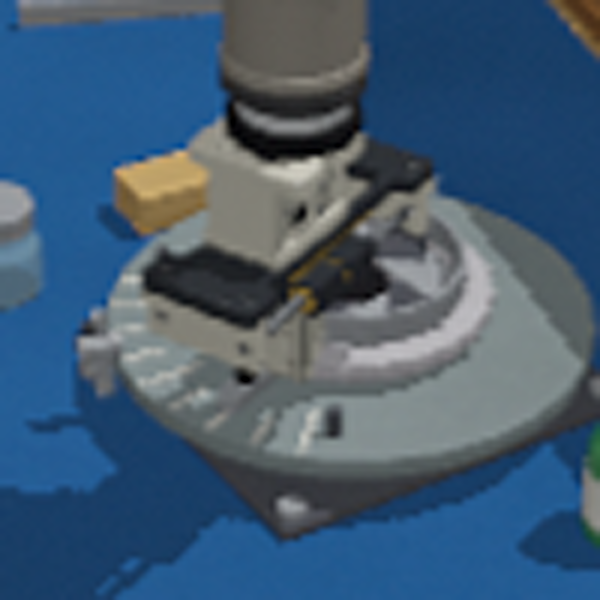

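```bash
python3 - <<'E'
from h import *
c=capture("side"); t=capture("top"); P,R=pose()
u0,v0=[int(a)-50 for a in proj(c,[560,-40,90])]
for n,p in dict(tcp=P,tcpup=P+[0,0,66],gripbot=[514,-64,62],griptop=[514,-64,111]).items(): print(n,(proj(c,p)-[u0,v0])*6)
print(pose()[1].round(2)); up(t,[560,-40,90],50,6,"t1")
E
```

```text
tcp [289.6294163  371.11060424]
tcpup [290.23765105 274.95190511]
gripbot [238.85653221 381.15554677]
griptop [238.41823443 311.56915524]
[[-0.   -0.61  0.8 ]
 [ 0.    0.8   0.61]
 [-1.    0.   -0.  ]]
```

View pics/t1.png

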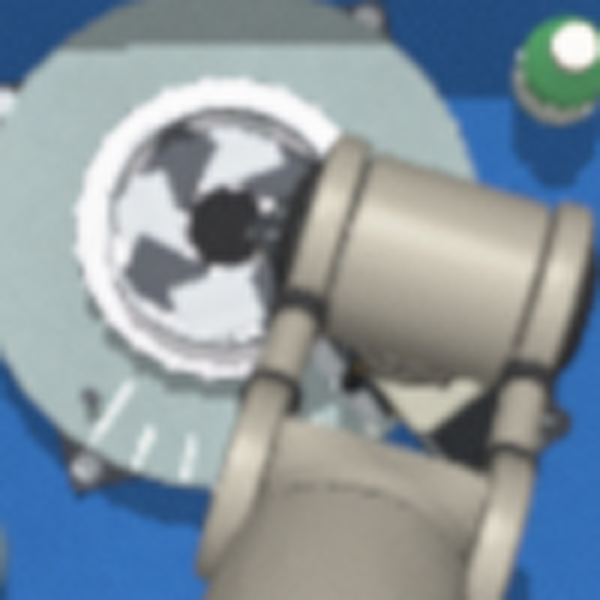

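```bash
cat >> h.py <<'E'
def sweep(degs):
    P,R=pose()
    for a in degs:
        Q=Ro.from_euler("z",np.radians(a)).as_matrix()
        p2=Q@(P-[*C,0])+[*C,0]; r=row(P,R,p2,Q@R); print(a,r)
def where():
    P,R=pose(); d=P[:2]-C; y=-R[:2,1]; z=-R[:2,2]
    face=np.degrees(np.arctan2(z[1],z[0]))%360   # radial direction angle of tool
    print("TCP",P.round(1),"r",np.hypot(*d).round(1),"radialdir",face.round(2),"tang off from axis",(d@y).round(2), "radial",(d@z).round(1))
E
python3 - <<'E'
from h import *
t=pickle=None
import pickle
t=pickle.load(open("top0.pkl","rb"));s=pickle.load(open("side0.pkl","rb"))
for u,v in((282.4,197),(337.6,184)):
    d=onplane(t,u,v,62)[:2]-C; print(np.hypot(*d),np.degrees(np.arctan2(d[1],d[0]))%360)
d=onplane(s,279,198.7,56)[:2]-C; print("rider side",np.hypot(*d),np.degrees(np.arctan2(d[1],d[0]))%360)
where(); print(get_obs()["contact_force"])
sweep([-3,-6,-9,-12,-15,-18,-21,-24])
E
```

```text
125.25145567033441 142.2990919654224
127.22489705434391 243.9264187411237
rider side 156.8772158176234 177.93760113415243
TCP [535.7 -91.   82.5] r 119.1 radialdir 217.3 tang off from axis 34.23 radial 114.0
[-0.77817418  0.16088285  0.7669785 ]
-3 {'t': [0.0, 0.6, -0.16], 'w': [0.052, -0.0, 0.0]}
-6 {'t': [0.0, 1.21, -0.3], 'w': [0.105, -0.0, 0.0]}
-9 {'t': [0.0, 1.83, -0.4], 'w': [0.157, -0.0, 0.0]}
-12 {'t': [0.0, 2.45, -0.46], 'w': [0.209, -0.0, 0.0]}
-15 {'t': [0.0, 3.07, -0.5], 'w': [0.262, -0.0, 0.0]}
-18 {'t': [0.0, 3.69, -0.5], 'w': [0.314, -0.0, 0.0]}
-21 {'t': [0.0, 4.31, -0.47], 'w': [0.367, -0.0, 0.0]}
-24 {'t': [0.0, 4.93, -0.41], 'w': [0.419, -0.0, 0.0]}
```

```bash
python3 -m creep '[{"tx":0,"ty":0.8,"tz":0,"wx":0,"wy":0,"wz":0,"gripper":1},{"tx":0,"ty":1.4,"tz":0,"wx":0,"wy":0,"wz":0,"gripper":1},{"tx":0,"ty":1.6,"tz":0,"wx":0,"wy":0,"wz":0,"gripper":1},{"tx":0,"ty":1.8,"tz":0,"wx":0,"wy":0,"wz":0,"gripper":1},{"tx":0,"ty":2.0,"tz":0,"wx":0,"wy":0,"wz":0,"gripper":1}]'
python3 - <<'E'
from h import *
where(); print(get_obs()["contact_force"])
sweep([-3,-6,-9,-12,-15,-18,-21,-24])
E
```

```text
time: 2.58
tool_pos: [524.4, -75.8, 83.6]
tcp_rot: [-1.248, 1.568, -0.596]
contact_force: [2.4, -5.4, 0.9]
grip_width: 0.3
TCP [524.4 -75.8  83.6] r 114.8 radialdir 217.32 tang off from axis 15.19 radial 113.8
[ 2.3876336  -5.40125717  0.90698441]
-3 {'t': [-0.0, 0.6, -0.06], 'w': [0.052, 0.0, -0.0]}
-6 {'t': [-0.0, 1.2, -0.1], 'w': [0.105, 0.0, -0.0]}
-9 {'t': [-0.01, 1.8, -0.1], 'w': [0.157, 0.0, -0.0]}
-12 {'t': [-0.01, 2.4, -0.07], 'w': [0.209, 0.001, -0.0]}
-15 {'t': [-0.01, 3.0, -0.01], 'w': [0.262, 0.001, -0.0]}
-18 {'t': [-0.01, 3.59, 0.09], 'w': [0.314, 0.001, -0.0]}
-21 {'t': [-0.01, 4.18, 0.21], 'w': [0.367, 0.001, -0.0]}
-24 {'t': [-0.01, 4.76, 0.37], 'w': [0.419, 0.001, -0.0]}
```

```bash
python3 -m creep '[{"tx":0,"ty":0.6,"tz":-0.06,"wx":0.052,"wy":0,"wz":0,"gripper":1},{"tx":0,"ty":1.2,"tz":-0.1,"wx":0.105,"wy":0,"wz":0,"gripper":1},{"tx":0,"ty":1.8,"tz":-0.1,"wx":0.157,"wy":0,"wz":0,"gripper":1},{"tx":0,"ty":2.4,"tz":-0.07,"wx":0.209,"wy":0,"wz":0,"gripper":1},{"tx":0,"ty":3.0,"tz":0,"wx":0.262,"wy":0,"wz":0,"gripper":1},{"tx":0,"ty":3.6,"tz":0.09,"wx":0.314,"wy":0,"wz":0,"gripper":1},{"tx":0,"ty":4.2,"tz":0.21,"wx":0.367,"wy":0,"wz":0,"gripper":1},{"tx":0,"ty":4.8,"tz":0.37,"wx":0.419,"wy":0,"wz":0,"gripper":1}]'
python3 - <<'E'
from h import *
where(); print(get_obs()["contact_force"])
sweep([-3,-6,-9,-12,-15,-18,-21,-24])
E
```

```text
time: 3.25
tool_pos: [498.1, -35.4, 83.5]
tcp_rot: [-0.851, 1.568, -0.621]
contact_force: [0.0, -5.6, 3.2]
grip_width: 0.6
TCP [498.1 -35.4  83.5] r 115.0 radialdir 193.14 tang off from axis 15.15 radial 114.0
[ 0.03476804 -5.61986673  3.21090883]
-3 {'t': [-0.0, 0.6, -0.06], 'w': [0.052, 0.0, -0.0]}
-6 {'t': [-0.0, 1.2, -0.1], 'w': [0.105, 0.0, -0.0]}
-9 {'t': [-0.0, 1.8, -0.1], 'w': [0.157, 0.0, -0.0]}
-12 {'t': [-0.0, 2.4, -0.07], 'w': [0.209, 0.0, -0.0]}
-15 {'t': [-0.01, 3.0, -0.0], 'w': [0.262, 0.0, -0.0]}
-18 {'t': [-0.01, 3.6, 0.09], 'w': [0.314, 0.001, -0.0]}
-21 {'t': [-0.01, 4.19, 0.21], 'w': [0.367, 0.001, -0.001]}
-24 {'t': [-0.01, 4.77, 0.37], 'w': [0.419, 0.001, -0.001]}
```

```bash
python3 -m creep '[{"tx":0,"ty":0.6,"tz":-0.06,"wx":0.052,"wy":0,"wz":0,"gripper":1},{"tx":0,"ty":1.2,"tz":-0.1,"wx":0.105,"wy":0,"wz":0,"gripper":1},{"tx":0,"ty":1.8,"tz":-0.1,"wx":0.157,"wy":0,"wz":0,"gripper":1},{"tx":0,"ty":2.4,"tz":-0.07,"wx":0.209,"wy":0,"wz":0,"gripper":1},{"tx":0,"ty":3.0,"tz":0,"wx":0.262,"wy":0,"wz":0,"gripper":1},{"tx":0,"ty":3.6,"tz":0.09,"wx":0.314,"wy":0,"wz":0,"gripper":1},{"tx":0,"ty":4.2,"tz":0.21,"wx":0.367,"wy":0,"wz":0,"gripper":1},{"tx":0,"ty":4.8,"tz":0.37,"wx":0.419,"wy":0,"wz":0,"gripper":1}]'
python3 - <<'E'
from h import *
where(); print(get_obs()["contact_force"],get_obs()["joint_positions"])
sweep([-3,-6,-9,-12,-15,-18,-21,-24])
E
```

```text
time: 3.92
tool_pos: [490.1, 12.5, 83.4]
tcp_rot: [-0.856, 1.57, -1.046]
contact_force: [-1.8, -5.9, 3.1]
grip_width: 0.3
TCP [490.1  12.5  83.4] r 115.8 radialdir 169.14 tang off from axis 14.73 radial 114.8
[-1.7944441  -5.87801844  3.14609581] [-1.30441023e-01  4.50753780e-01  1.80843183e+00 -1.14288408e-03
  8.81728849e-01  5.98726230e-02]
-3 {'t': [-0.0, 0.6, -0.06], 'w': [0.052, 0.0, -0.0]}
-6 {'t': [-0.0, 1.21, -0.09], 'w': [0.105, 0.0, -0.0]}
-9 {'t': [-0.0, 1.81, -0.09], 'w': [0.157, 0.0, -0.0]}
-12 {'t': [-0.0, 2.42, -0.06], 'w': [0.209, 0.0, -0.0]}
-15 {'t': [-0.0, 3.02, 0.01], 'w': [0.262, 0.0, -0.0]}
-18 {'t': [-0.0, 3.62, 0.11], 'w': [0.314, 0.0, -0.0]}
-21 {'t': [-0.0, 4.21, 0.23], 'w': [0.367, 0.0, -0.0]}
-24 {'t': [-0.0, 4.8, 0.39], 'w': [0.419, 0.0, -0.0]}
```

Stop expected about 147°; go 18° then creep.

```bash
python3 -m creep '[{"tx":0,"ty":0.6,"tz":-0.06,"wx":0.052,"wy":0,"wz":0,"gripper":1},{"tx":0,"ty":1.2,"tz":-0.09,"wx":0.105,"wy":0,"wz":0,"gripper":1},{"tx":0,"ty":1.8,"tz":-0.09,"wx":0.157,"wy":0,"wz":0,"gripper":1},{"tx":0,"ty":2.4,"tz":-0.06,"wx":0.209,"wy":0,"wz":0,"gripper":1},{"tx":0,"ty":3.0,"tz":0,"wx":0.262,"wy":0,"wz":0,"gripper":1},{"tx":0,"ty":3.6,"tz":0.11,"wx":0.314,"wy":0,"wz":0,"gripper":1}]'
python3 - <<'E'
from h import *
where(); print(get_obs()["contact_force"])
sweep([-1,-2,-3,-4])
E
```

```text
time: 4.42
tool_pos: [497.2, 47.8, 83.1]
tcp_rot: [-2.15, 1.569, -2.654]
contact_force: [-1.9, -4.4, 3.9]
grip_width: 0.3
TCP [497.2  47.8  83.1] r 116.5 radialdir 151.15 tang off from axis 15.11 radial 115.5
[-1.92768468 -4.37615095  3.92111651]
-1 {'t': [-0.0, 0.2, -0.02], 'w': [0.017, 0.0, 0.0]}
-2 {'t': [-0.0, 0.4, -0.05], 'w': [0.035, 0.0, 0.0]}
-3 {'t': [-0.0, 0.61, -0.06], 'w': [0.052, 0.0, 0.0]}
-4 {'t': [-0.0, 0.81, -0.08], 'w': [0.07, 0.0, 0.0]}
```

```bash
for i in 1; do python3 -m creep '[{"tx":0,"ty":0.2,"tz":-0.02,"wx":0.017,"wy":0,"wz":0,"gripper":1},{"tx":0,"ty":0.4,"tz":-0.05,"wx":0.035,"wy":0,"wz":0,"gripper":1},{"tx":0,"ty":0.6,"tz":-0.06,"wx":0.052,"wy":0,"wz":0,"gripper":1}]'; done
python3 -c "
from h import *
where()"
python3 -m creep '[{"tx":0,"ty":0.1,"tz":0,"wx":0.009,"wy":0,"wz":0,"gripper":1},{"tx":0,"ty":0.2,"tz":-0.02,"wx":0.017,"wy":0,"wz":0,"gripper":1}]'
python3 -c "
from h import *
where()"
```

```text
time: 4.67
tool_pos: [499.8, 53.4, 82.8]
tcp_rot: [-2.436, 1.57, -2.99]
contact_force: [-2.4, -2.9, 1.8]
grip_width: 0.5
TCP [499.8  53.4  82.8] r 116.3 radialdir 148.29 tang off from axis 14.72 radial 115.4
time: 4.83
tool_pos: [500.8, 55.3, 82.6]
tcp_rot: [-2.686, 1.57, 3.027]
contact_force: [-3.1, -3.0, 2.6]
grip_width: 0.6
TCP [500.8  55.3  82.6] r 116.2 radialdir 147.32 tang off from axis 14.53 radial 115.3
```

```bash
python3 -m creep '[{"tx":0,"ty":0.1,"tz":0,"wx":0.009,"wy":0,"wz":0,"gripper":1},{"tx":0,"ty":0.2,"tz":-0.02,"wx":0.017,"wy":0,"wz":0,"gripper":1}]'
python3 -m creep '[{"tx":0,"ty":0.1,"tz":0,"wx":0.009,"wy":0,"wz":0,"gripper":1},{"tx":0,"ty":0.2,"tz":-0.02,"wx":0.017,"wy":0,"wz":0,"gripper":1}]'
python3 -c "
from h import *
where()"
```

```text
time: 5.0
tool_pos: [501.2, 56.3, 82.5]
tcp_rot: [-1.996, 1.568, -2.583]
contact_force: [-6.9, -11.7, 4.2]
grip_width: 0.6
time: 5.17
tool_pos: [501.2, 56.7, 82.5]
tcp_rot: [-1.84, 1.565, -2.444]
contact_force: [-10.6, -18.7, 9.1]
grip_width: 0.3
TCP [501.2  56.7  82.5] r 116.4 radialdir 145.42 tang off from axis 17.03 radial 115.2
```

```bash
python3 -m creep '[{"tx":0,"ty":-0.6,"tz":0,"wx":0,"wy":0,"wz":0,"gripper":1},{"tx":0,"ty":-1.5,"tz":0,"wx":0,"wy":0,"wz":0,"gripper":1},{"tx":-2,"ty":-1.5,"tz":0,"wx":0,"wy":0,"wz":0,"gripper":1},{"tx":-4,"ty":-1.5,"tz":0,"wx":0,"wy":0,"wz":0,"gripper":1},{"tx":-6,"ty":-1.5,"tz":0,"wx":0,"wy":0,"wz":0,"gripper":1},{"tx":-6,"ty":-1.5,"tz":0,"wx":0,"wy":0,"wz":0,"gripper":1}]'
python3 - <<'E'
from h import *
where(); P,R=pose()
phi=np.radians(146)
print(row(P,R,*target(phi,142,-36,-1)))
c=capture("side"); up(c,[560,0,90],50,6,"s2")
t=capture("top"); up(t,[560,0,90],50,6,"t2")
E
```

```text
time: 5.67
tool_pos: [496.9, 46.6, 146.2]
tcp_rot: [0.675, 1.563, 0.071]
contact_force: [1.5, 0.9, -0.3]
grip_width: 0.1
TCP [496.9  46.6 146.2] r 116.4 radialdir 145.38 tang off from axis 27.85 radial 113.0
{'t': [0.45, 6.26, -0.24], 'w': [-0.011, 0.006, -0.005]}
```

View pics/s2.png

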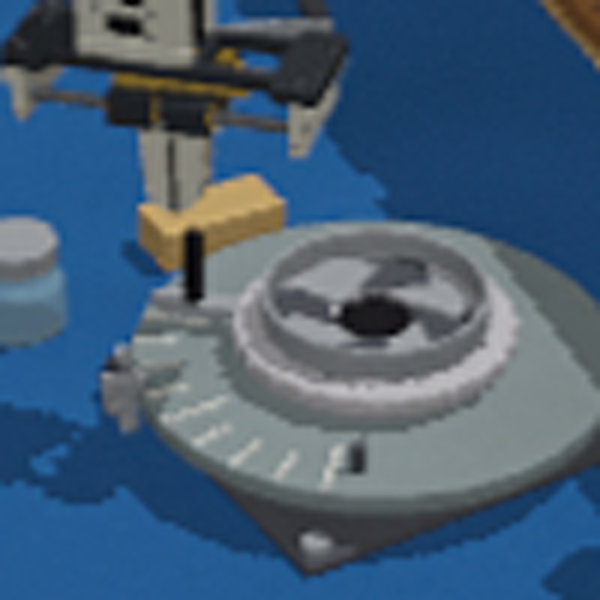

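View pics/t2.png

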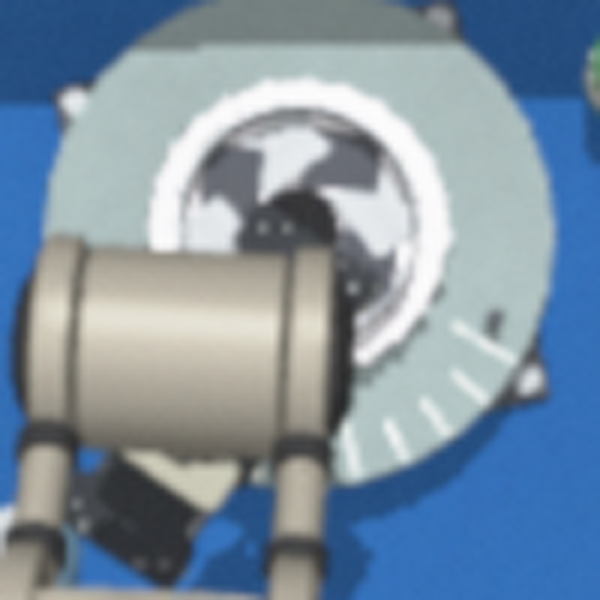

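```bash
cat >> h.py <<'E'
def gripangle(c,guess,z=86.5,thr=75,r=115.,win=10):
    # dark centroid near predicted grip, match angle
    th=np.radians(guess); u,v=proj(c,[*(C+r*np.array([np.cos(th),np.sin(th)])),z])
    g=c["frame"].astype(float).max(2); h=win
    u0,v0=int(round(u))-h,int(round(v))-h; s=g[v0:v0+2*h+1,u0:u0+2*h+1]
    w=(s<thr).astype(np.uint8); n,l,st,ce=cv2.connectedComponentsWithStats(w)
    if n<2: return None
    k=1+np.argmax([st[i,4]-3*np.hypot(*(ce[i]-h)) for i in range(1,n)])
    m=cv2.dilate((l==k).astype(np.uint8),np.ones((3,3)))
    ww=m*np.clip(130-s,0,None); yy,xx=np.mgrid[:2*h+1,:2*h+1]; cu,cv=(ww*xx).sum()/ww.sum()+u0,(ww*yy).sum()/ww.sum()+v0
    f=least_squares(lambda a:proj(c,[*(C+r*np.array([np.cos(a[0]),np.sin(a[0])])),z])-[cu,cv],[th])
    return (cu,cv),st[k],np.degrees(f.x[0]),f.fun
E
python3 - <<'E'
from h import *
import pickle
s=pickle.load(open("side0.pkl","rb")); print(gripangle(s,217))
t=pickle.load(open("top0.pkl","rb")); print(gripangle(t,217,z=111,win=5))
print(gripangle(capture("side"),146))
E
```

```text
((np.float64(303.517961422757), np.float64(198.93753317996814)), array([ 9,  3,  4, 13, 51], dtype=int32), np.float64(217.86178806573102), array([-0.37870617,  0.99294638]))
((np.float64(325.1475155279503), np.float64(193.18944099378882)), array([4, 4, 3, 3, 6], dtype=int32), np.float64(216.97361883722107), array([-0.012743 , -0.0166031]))
((np.float64(290.7178206583428), np.float64(180.17048808172532)), array([ 9,  5,  4, 12, 36], dtype=int32), np.float64(145.55724498789618), array([-0.20489683, -0.11800926]))
```

```bash
python3 -m creep '[{"tx":0,"ty":2,"tz":0,"wx":0,"wy":0,"wz":0,"gripper":1},{"tx":0,"ty":4,"tz":-0.1,"wx":0,"wy":0,"wz":0,"gripper":1},{"tx":0.4,"ty":6.3,"tz":-0.2,"wx":0,"wy":0,"wz":0,"gripper":1},{"tx":2.4,"ty":6.3,"tz":-0.2,"wx":0,"wy":0,"wz":0,"gripper":1},{"tx":4.4,"ty":6.3,"tz":-0.2,"wx":0,"wy":0,"wz":0,"gripper":1},{"tx":6.2,"ty":6.3,"tz":-0.2,"wx":0,"wy":0,"wz":0,"gripper":1},{"tx":6.2,"ty":6.3,"tz":-0.2,"wx":0,"wy":0,"wz":0,"gripper":1}]'
python3 - <<'E'
from h import *
where(); P,R=pose()
print(row(P,R,*target(np.radians(145.6),82,-19,-1)))
E
```

```text
time: 6.4
tool_pos: [525.5, 99.6, 76.1]
tcp_rot: [-2.529, 1.562, -3.133]
contact_force: [-0.7, -0.5, -0.6]
grip_width: 0.2
TCP [525.5  99.6  76.1] r 123.8 radialdir 145.41 tang off from axis -32.07 radial 119.6
{'t': [-0.59, -1.35, 0.45], 'w': [-0.003, -0.007, 0.005]}
```

```bash
python3 -m creep '[{"tx":-0.4,"ty":-0.6,"tz":0.3,"wx":0,"wy":0,"wz":0,"gripper":1},{"tx":-0.6,"ty":-1.1,"tz":0.4,"wx":0,"wy":0,"wz":0,"gripper":1},{"tx":-0.6,"ty":-1.4,"tz":0.4,"wx":0,"wy":0,"wz":0,"gripper":1},{"tx":-0.6,"ty":-1.4,"tz":0.4,"wx":0,"wy":0,"wz":0,"gripper":1}]'
python3 - <<'E'
from h import *
where()
sweep([2,4,6,8,10,12,14,16])
E
```

```text
time: 6.73
tool_pos: [524.3, 84.9, 88.0]
tcp_rot: [0.623, 1.569, 0.018]
contact_force: [-0.3, -0.5, 1.1]
grip_width: 0.6
TCP [524.3  84.9  88. ] r 113.8 radialdir 145.33 tang off from axis -19.19 radial 112.2
2 {'t': [-0.0, -0.39, -0.06], 'w': [-0.035, 0.0, 0.0]}
4 {'t': [-0.0, -0.79, -0.11], 'w': [-0.07, 0.0, 0.0]}
6 {'t': [-0.0, -1.18, -0.14], 'w': [-0.105, 0.0, 0.0]}
8 {'t': [-0.0, -1.58, -0.16], 'w': [-0.14, 0.0, 0.0]}
10 {'t': [-0.0, -1.98, -0.16], 'w': [-0.175, 0.0, 0.0]}
12 {'t': [-0.0, -2.37, -0.15], 'w': [-0.209, 0.0, 0.0]}
14 {'t': [-0.0, -2.77, -0.13], 'w': [-0.244, 0.0, 0.0]}
16 {'t': [-0.0, -3.17, -0.09], 'w': [-0.279, 0.0, 0.0]}
```

```bash
python3 -m creep '[{"tx":0.2,"ty":-0.39,"tz":-0.06,"wx":-0.035,"wy":0,"wz":0,"gripper":1},{"tx":0.4,"ty":-0.79,"tz":-0.11,"wx":-0.07,"wy":0,"wz":0,"gripper":1},{"tx":0.4,"ty":-1.18,"tz":-0.14,"wx":-0.105,"wy":0,"wz":0,"gripper":1},{"tx":0.4,"ty":-1.58,"tz":-0.16,"wx":-0.14,"wy":0,"wz":0,"gripper":1},{"tx":0.4,"ty":-1.98,"tz":-0.16,"wx":-0.175,"wy":0,"wz":0,"gripper":1},{"tx":0.4,"ty":-2.37,"tz":-0.15,"wx":-0.209,"wy":0,"wz":0,"gripper":1},{"tx":0.4,"ty":-2.77,"tz":-0.13,"wx":-0.244,"wy":0,"wz":0,"gripper":1},{"tx":0.4,"ty":-3.17,"tz":-0.09,"wx":-0.279,"wy":0,"wz":0,"gripper":1}]'
python3 - <<'E'
from h import *
where(); c=capture("side"); print(gripangle(c,160)); up(c,[560,0,90],50,6,"s3")
sweep([2,4,6,8,10,12])
E
```

```text
time: 7.4
tool_pos: [506.7, 60.6, 84.1]
tcp_rot: [0.583, 1.566, 0.259]
contact_force: [2.2, 4.0, 0.3]
grip_width: 0.2
TCP [506.7  60.6  84.1] r 113.4 radialdir 161.45 tang off from axis -20.95 radial 111.4
((np.float64(289.5658986175115), np.float64(183.5131797235023)), array([ 9,  0,  4, 17, 51], dtype=int32), np.float64(157.15551999744167), array([-0.33867907, -0.06441502]))
2 {'t': [-0.0, -0.39, -0.06], 'w': [-0.035, 0.0, 0.0]}
4 {'t': [-0.0, -0.78, -0.12], 'w': [-0.07, 0.0, 0.0]}
6 {'t': [-0.0, -1.18, -0.15], 'w': [-0.105, 0.0, 0.0]}
8 {'t': [-0.0, -1.57, -0.18], 'w': [-0.14, 0.0, 0.001]}
10 {'t': [-0.0, -1.97, -0.19], 'w': [-0.175, 0.0, 0.001]}
12 {'t': [-0.01, -2.36, -0.18], 'w': [-0.209, 0.0, 0.001]}
```

View pics/s3.png

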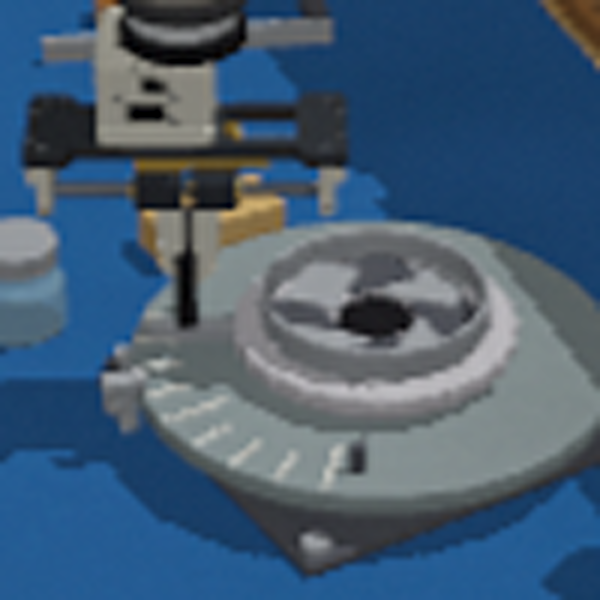

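```bash
python3 -m creep '[{"tx":0,"ty":-0.39,"tz":-0.06,"wx":-0.035,"wy":0,"wz":0,"gripper":1},{"tx":0,"ty":-0.78,"tz":-0.12,"wx":-0.07,"wy":0,"wz":0,"gripper":1},{"tx":0,"ty":-1.18,"tz":-0.15,"wx":-0.105,"wy":0,"wz":0,"gripper":1},{"tx":0,"ty":-1.57,"tz":-0.18,"wx":-0.14,"wy":0,"wz":0,"gripper":1},{"tx":0,"ty":-1.97,"tz":-0.19,"wx":-0.175,"wy":0,"wz":0,"gripper":1},{"tx":0,"ty":-2.36,"tz":-0.18,"wx":-0.209,"wy":0,"wz":0,"gripper":1},{"tx":0,"ty":-2.36,"tz":-0.18,"wx":-0.209,"wy":0,"wz":0,"gripper":1}]'
cat >> h.py <<'E'
def G():
    P,R=pose(); d=P[:2]-C; y=-R[:2,1]; z=-R[:2,2]
    a=np.degrees(np.arctan2(z[1],z[0]))%360; o=d@y; print("G",a+np.degrees((o+16.5)/115))
E
python3 - <<'E'
from h import *
where(); G(); print(get_obs()["contact_force"]); c=capture("side"); up(c,[520,0,90],40,7,"s4")
sweep([1,2,3,4])
E
```

```text
time: 8.03
tool_pos: [496.8, 38.3, 83.7]
tcp_rot: [0.258, 1.568, 0.142]
contact_force: [1.1, 1.1, 0.1]
grip_width: 0.5
TCP [496.8  38.3  83.7] r 113.8 radialdir 173.34 tang off from axis -20.11 radial 112.0
G 171.54271177554824
[1.13778301 1.07875835 0.12940567]
1 {'t': [-0.0, -0.2, -0.03], 'w': [-0.017, 0.0, 0.0]}
2 {'t': [-0.0, -0.39, -0.06], 'w': [-0.035, 0.0, 0.0]}
3 {'t': [-0.0, -0.59, -0.09], 'w': [-0.052, 0.0, 0.0]}
4 {'t': [-0.0, -0.79, -0.11], 'w': [-0.07, 0.0, 0.0]}
```

View pics/s4.png

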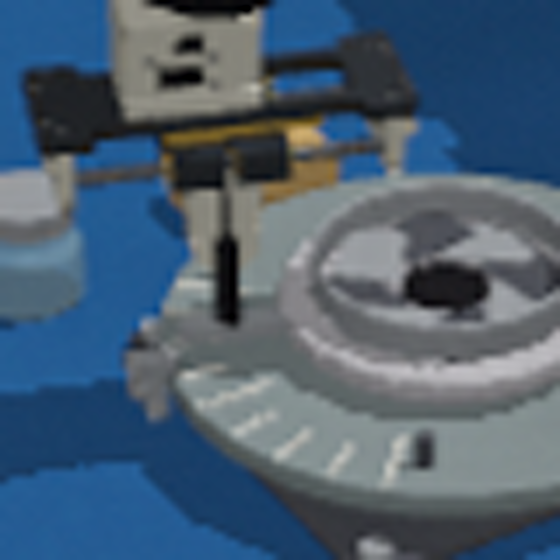

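```bash
python3 -m creep '[{"tx":0,"ty":-0.2,"tz":-0.03,"wx":-0.017,"wy":0,"wz":0,"gripper":1},{"tx":0,"ty":-0.39,"tz":-0.06,"wx":-0.035,"wy":0,"wz":0,"gripper":1},{"tx":0,"ty":-0.59,"tz":-0.09,"wx":-0.052,"wy":0,"wz":0,"gripper":1},{"tx":0,"ty":-0.79,"tz":-0.11,"wx":-0.07,"wy":0,"wz":0,"gripper":1},{"tx":0,"ty":-0.79,"tz":-0.11,"wx":-0.07,"wy":0,"wz":0,"gripper":1}]'
python3 - <<'E'
from h import *
where(); G()
E
python3 -m creep '[{"tx":0,"ty":1,"tz":0,"wx":0,"wy":0,"wz":0,"gripper":1},{"tx":0,"ty":3,"tz":0,"wx":0,"wy":0,"wz":0,"gripper":1},{"tx":0,"ty":6,"tz":0,"wx":0,"wy":0,"wz":0,"gripper":1},{"tx":-2,"ty":9,"tz":0,"wx":0,"wy":0,"wz":0,"gripper":1},{"tx":-4,"ty":12,"tz":0,"wx":0,"wy":0,"wz":0,"gripper":1},{"tx":-6,"ty":15,"tz":0,"wx":0,"wy":0,"wz":0,"gripper":1},{"tx":-6,"ty":18,"tz":0,"wx":0,"wy":0,"wz":0,"gripper":1},{"tx":-6,"ty":18,"tz":0,"wx":0,"wy":0,"wz":0,"gripper":1}]'
python3 - <<'E'
from h import *
import pickle
where(); c=capture("side"); t=capture("top"); up(c,[490,0,90],30,10,"s5"); up(t,[490,0,90],30,10,"t5")
pickle.dump((t,c),open("5.pkl","wb"))
print(gripangle(c,175)); print(gripangle(t,175,z=111,win=5))
E
```

```text
time: 8.5
tool_pos: [493.8, 30.4, 82.8]
tcp_rot: [2.822, 1.571, 2.777]
contact_force: [0.6, 3.0, 1.9]
grip_width: 0.5
TCP [493.8  30.4  82.8] r 114.6 radialdir 177.42 tang off from axis -20.06 radial 112.9
G 175.6504253438231
time: 9.17
tool_pos: [502.5, 215.2, 143.8]
tcp_rot: [0.576, 1.567, 0.533]
contact_force: [-1.0, -0.9, -0.8]
grip_width: 0.6
TCP [502.5 215.2 143.8] r 233.9 radialdir 177.57 tang off from axis -205.31 radial 112.0
((np.float64(290.40535868625756), np.float64(188.96002592912706)), array([ 9,  4,  4, 13, 41], dtype=int32), np.float64(176.01660120070161), array([-0.53597509,  0.22396261]))
((np.float64(302.7722929936306), np.float64(200.38375796178343)), array([6, 5, 2, 2, 4], dtype=int32), np.float64(177.2676441726758), array([ 0.0035706 , -0.09618436]))
```

View pics/s5.png

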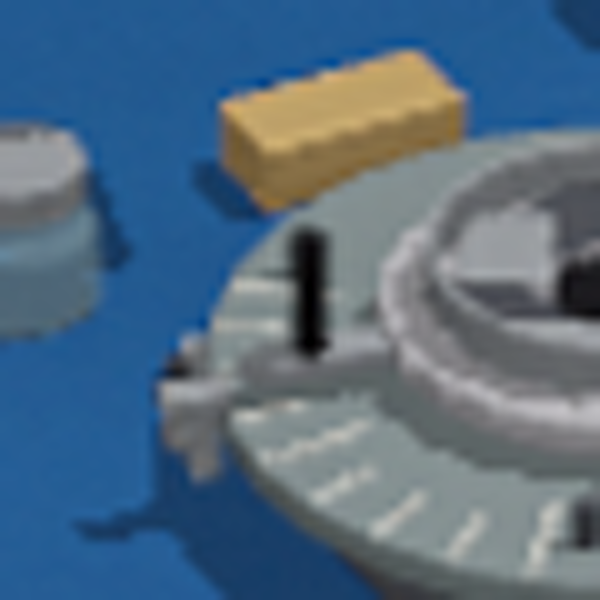

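View pics/t5.png

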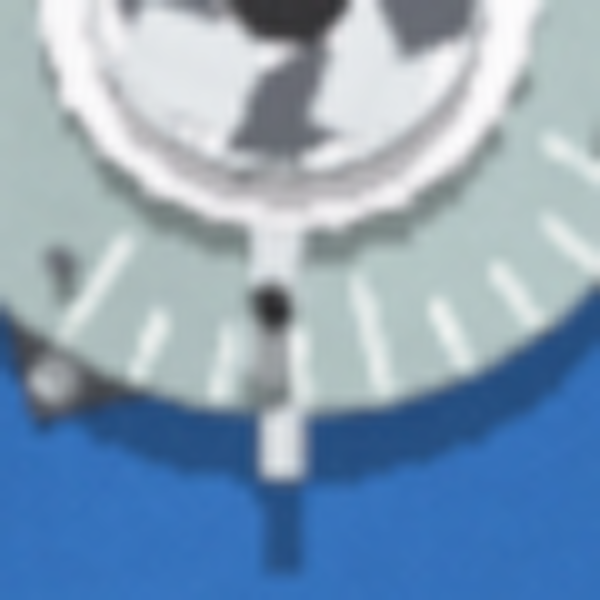

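```bash
cat > m.py <<'E'
from h import *
import pickle,sys
t,c=pickle.load(open(sys.argv[1],"rb"))
g=t["frame"].astype(int).min(2)
for v in range(192,217): print(v,g[v,294:314], onplane(t,304,v,60)[0].round(0))
E
python3 m.py 5.pkl
python3 - <<'E'
from h import *
import pickle
t,c=pickle.load(open("5.pkl","rb"))
print(circ(t,platecontour(t,(230,115,385,235))[0],44,150))
print(circ(c,platecontour(c,(265,165,375,240))[0],44,150))
for a in (176,177,178,179):
    e=np.array([np.cos(np.radians(a)),np.sin(np.radians(a))])
    print(a,[proj(t,[*(C+r*e),z]).round(2).tolist() for r,z in((95,62),(115,111),(138,58),(158,56))],[proj(c,[*(C+r*e),z]).round(2).tolist() for r,z in((115,86.5),(143,58),(146,56),(159,56))])
E
```

```text
192 [121 123 136 146 145 159 181 217 228 231 233 231 215 199 195 205 182 145
 132 127] 523.0
193 [134 124 124 122 121 123 139 197 220 219 220 211 169 133 131 142 136 124
 125 127] 520.0
194 [156 148 134 124 124 123 135 196 222 222 222 209 161 126 122 125 125 128
 142 152] 516.0
195 [170 170 158 148 148 148 145 196 221 223 222 202 157 129 126 127 129 146
 168 177] 513.0
196 [172 174 171 169 172 170 168 202 220 221 220 197 164 154 151 152 155 169
 181 180] 509.0
197 [173 174 174 173 175 175 178 205 202 199 212 198 178 176 176 173 175 195
 192 179] 506.0
198 [173 174 173 174 174 173 168 167 143 140 172 187 182 180 178 177 180 211
 203 182] 503.0
199 [171 172 173 172 174 172 150 109  75  73 113 170 185 180 178 177 179 213
 218 195] 499.0
200 [172 173 173 174 173 170 151 101  58  49  77 154 178 178 177 177 180 208
 225 209] 496.0
201 [173 172 171 172 176 174 163 120  66  45  70 146 175 176 176 177 177 195
 225 213] 492.0
202 [173 172 171 173 193 188 179 152 100  77 111 175 187 177 176 176 178 185
 222 214] 489.0
203 [173 173 172 178 210 201 187 169 138 125 152 213 207 181 175 176 176 182

[... 1308 characters left out ...]
07]), 226)
(array([604.66830607,   4.57782335, 151.09036539]), array([605.08476157,   5.53375209]), 118)
176 [[302.73, 195.54], [302.01, 200.25], [301.99, 208.05], [301.64, 213.87]] [[289.87, 189.18], [282.44, 196.87], [281.64, 197.45], [278.09, 197.97]]
177 [[303.21, 195.56], [302.61, 200.28], [302.69, 208.08], [302.44, 213.91]] [[290.0, 189.48], [282.59, 197.25], [281.79, 197.84], [278.26, 198.4]]
178 [[303.7, 195.58], [303.22, 200.3], [303.39, 208.11], [303.24, 213.93]] [[290.14, 189.78], [282.76, 197.63], [281.96, 198.23], [278.43, 198.82]]
179 [[304.18, 195.59], [303.82, 200.31], [304.08, 208.12], [304.04, 213.95]] [[290.29, 190.08], [282.93, 198.01], [282.14, 198.61], [278.63, 199.25]]
```

```bash
python3 -m creep '[{"tx":0,"ty":-3,"tz":0,"wx":0,"wy":0,"wz":0,"gripper":1},{"tx":2,"ty":-6,"tz":0,"wx":0,"wy":0,"wz":0,"gripper":1},{"tx":4,"ty":-9,"tz":0,"wx":0,"wy":0,"wz":0,"gripper":1},{"tx":6,"ty":-12,"tz":0,"wx":0,"wy":0,"wz":0,"gripper":1},{"tx":6,"ty":-15,"tz":0,"wx":0,"wy":0,"wz":0,"gripper":1},{"tx":6,"ty":-17,"tz":0,"wx":0,"wy":0,"wz":0,"gripper":1},{"tx":6,"ty":-17.3,"tz":0,"wx":0,"wy":0,"wz":0,"gripper":1},{"tx":6,"ty":-17.3,"tz":0,"wx":0,"wy":0,"wz":0,"gripper":1}]'
python3 - <<'E'
from h import *
where(); G(); P,R=pose()
print(row(P,R,*target(np.radians(177.2),83,-16.5,-1,r=113)))
E
```

```text
time: 9.93
tool_pos: [493.7, 35.8, 82.3]
tcp_rot: [-2.975, 1.569, -3.025]
contact_force: [0.0, -0.4, -0.0]
grip_width: 0.4
TCP [493.7  35.8  82.3] r 116.1 radialdir 177.14 tang off from axis -24.84 radial 113.4
G 172.98685341373698
{'t': [-0.07, -0.85, 0.04], 'w': [-0.001, -0.001, 0.0]}
```

```bash
python3 -m creep '[{"tx":0,"ty":-0.3,"tz":0,"wx":0,"wy":0,"wz":0,"gripper":1},{"tx":0,"ty":-0.5,"tz":0,"wx":0,"wy":0,"wz":0,"gripper":1},{"tx":0,"ty":-0.65,"tz":0,"wx":0,"wy":0,"wz":0,"gripper":1},{"tx":0,"ty":-0.75,"tz":0,"wx":0,"wy":0,"wz":0,"gripper":1},{"tx":0,"ty":-0.85,"tz":0,"wx":0,"wy":0,"wz":0,"gripper":1},{"tx":0,"ty":-0.85,"tz":0,"wx":0,"wy":0,"wz":0,"gripper":1}]'
python3 - <<'E'
from h import *
where(); G(); print(get_obs()["contact_force"])
E
```

```text
time: 10.43
tool_pos: [493.9, 30.0, 82.8]
tcp_rot: [1.382, 1.57, 1.337]
contact_force: [0.0, 4.3, 0.1]
grip_width: 0.1
TCP [493.9  30.   82.8] r 114.5 radialdir 177.39 tang off from axis -19.54 radial 112.8
G 175.87640547363821
[0.01217485 4.25717225 0.11106504]
```

```bash
python3 -m creep '[{"tx":0,"ty":-0.1,"tz":0,"wx":0,"wy":0,"wz":0,"gripper":1},{"tx":0,"ty":-0.2,"tz":0,"wx":0,"wy":0,"wz":0,"gripper":1},{"tx":0,"ty":-0.3,"tz":0,"wx":0,"wy":0,"wz":0,"gripper":1},{"tx":0,"ty":-0.3,"tz":0,"wx":0,"wy":0,"wz":0,"gripper":1}]'
python3 - <<'E'
from h import *
where(); G(); print(get_obs()["contact_force"])
E
```

```text
time: 10.77
tool_pos: [493.6, 26.2, 82.7]
tcp_rot: [2.468, 1.571, 2.422]
contact_force: [-0.7, 2.7, 1.1]
grip_width: 0.3
TCP [493.6  26.2  82.7] r 114.0 radialdir 177.37 tang off from axis -15.69 radial 112.9
G 177.77091200566366
[-0.70006701  2.68074092  1.07624093]
```

```bash
python3 -m creep '[{"tx":0,"ty":1,"tz":0,"wx":0,"wy":0,"wz":0,"gripper":1},{"tx":0,"ty":3,"tz":0,"wx":0,"wy":0,"wz":0,"gripper":1},{"tx":0,"ty":6,"tz":0,"wx":0,"wy":0,"wz":0,"gripper":1},{"tx":-2,"ty":9,"tz":0,"wx":0,"wy":0,"wz":0,"gripper":1},{"tx":-4,"ty":12,"tz":0,"wx":0,"wy":0,"wz":0,"gripper":1},{"tx":-6,"ty":15,"tz":0,"wx":0,"wy":0,"wz":0,"gripper":1},{"tx":-6,"ty":18,"tz":0,"wx":0,"wy":0,"wz":0,"gripper":1},{"tx":-6,"ty":18,"tz":0,"wx":0,"wy":0,"wz":0,"gripper":1}]'
python3 - <<'E'
from h import *
import pickle
where(); c=capture("side"); t=capture("top"); up(c,[480,0,70],20,15,"s6"); up(t,[490,0,90],30,10,"t6")
pickle.dump((t,c),open("6.pkl","wb"))
print(gripangle(c,178)); print(gripangle(t,178,z=111,win=5))
E
python3 m.py 6.pkl
```

```text
time: 11.43
tool_pos: [502.8, 210.7, 144.2]
tcp_rot: [0.468, 1.566, 0.426]
contact_force: [-0.9, -0.8, -0.0]
grip_width: 0.2
TCP [502.8 210.7 144.2] r 229.7 radialdir 177.58 tang off from axis -200.84 radial 111.5
((np.float64(290.68017639647206), np.float64(189.30155396892062)), array([ 9,  3,  4, 13, 41], dtype=int32), np.float64(177.37508157728865), array([-0.63019008,  0.29222237]))
((np.float64(304.04545454545456), np.float64(200.36363636363637)), array([5, 5, 3, 2, 5], dtype=int32), np.float64(179.36938177802813), array([ 2.81804360e-05, -5.21627241e-02]))
192 [121 121 129 155 179 176 181 194 220 230 232 233 226 209 184 171 175 165
 139 127] 523.0
193 [134 125 123 123 126 126 128 139 197 219 218 220 209 167 134 127 128 128
 128 128] 520.0
194 [157 148 134 124 121 123 123 132 195 221 222 222 208 162 126 124 122 125
 142 152] 516.0
195 [172 169 156 146 135 140 134 136 195 222 223 223 201 157 130 126 128 131
 160 175] 513.0
196 [173 173 171 170 159 163 157 156 201 221 221 221 195 162 152 151 151 156
 172 178] 509.0
197 [172 173 173 173 173 173 173 175 203 201 199 212 193 174 175 1
[... 1093 characters left out ...]
5 130 155 163 168 174 173 174 173
 176 185] 465.0
210 [102 124 134 153 150 141 142 146 160 150 136 146 151 152 150 145 142 137
 136 135] 461.0
211 [ 47  54  60  71  75  77  87 106 178 197 171 157 136 110  97  90  79  68
  62  61] 458.0
212 [ 38  38  39  38  40  41  46  80 179 216 202 179 126  63  48  46  42  38
  39  39] 454.0
213 [ 37  38  39  38  36  40  40  77 178 218 218 193 126  56  37  38  38  37
  37  39] 451.0
214 [ 37  39  41  39  39  40  39  77 175 218 218 194 128  53  39  38  39  40
  39  36] 447.0
215 [ 38  40  37  36  40  39  39  76 176 217 218 191 123  52  38  38  38  39
  39  39] 444.0
216 [ 40  40  39  39  38  40  39  74 173 213 213 185 119  53  39  36  38  38
  39  39] 441.0
```

View pics/s6.png

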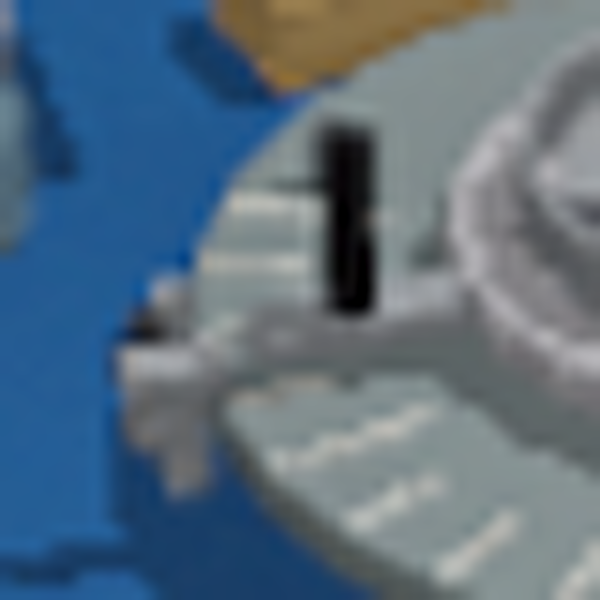

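View pics/t6.png

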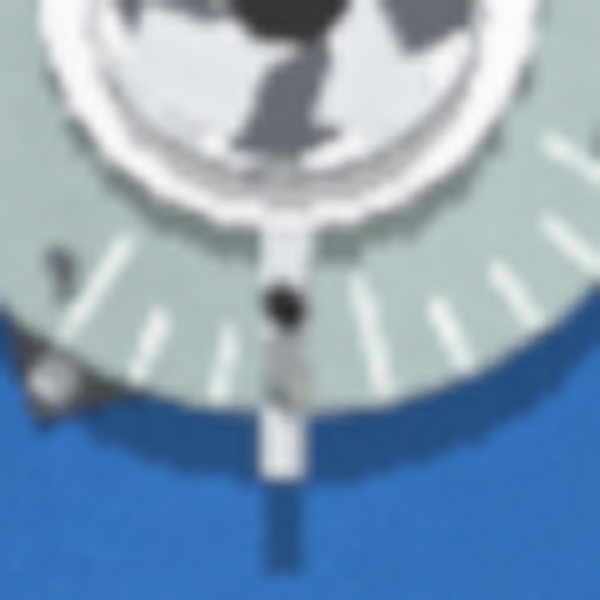

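```bash
python3 - <<'E'
from h import *
import pickle
t,c=pickle.load(open("6.pkl","rb"))
s=pickle.load(open("side0.pkl","rb"))
f=c["frame"].astype(int).sum(2)//3
print("cols",np.arange(274,305))
for v in range(190,207): print(v,f[v,274:305])
print("start")
f=s["frame"].astype(int).sum(2)//3
for v in range(194,204): print(v,f[v,274:290])
def pr(a,r,off,z):
    e=np.array([np.cos(a),np.sin(a)]);n=np.array([-e[1],e[0]]); return proj(c,[*(C+r*e+off*n),z]).round(2).tolist()
for a in (177.5,178.5,179.5):
    A=np.radians(a); print(a,"rider corners",[pr(A,r,o,56) for r in(146,172) for o in(-7,7)],"arm edges",[pr(A,r,o,62) for r in(95,105,125) for o in(-8,8)],"bot",[pr(A,r,8,54) for r in (95,105,125)],"tip",pr(A,143,0,58))
E
```

```text
cols [274 275 276 277 278 279 280 281 282 283 284 285 286 287 288 289 290 291
 292 293 294 295 296 297 298 299 300 301 302 303 304]
190 [ 90  90  89  89  89  89  87 103 131 137 136 135 136 137 145  95  11  15
  45 130 142 139 118 112 171 155 129 122 100  85  88]
191 [ 89  89  88  88  88  87  86 126 137 136 135 135 134 136 140  91  10  12
  17 122 139 117  96  98 145 173 151 129 127 101  85]
192 [ 90  90  90  90  87  87  74 146 163 162 160 160 172 180 160  92   8  12
   8 121 141 109  89 103 133 174 155 131 133 115  92]
193 [ 90  90  90  89 115 124 110 134 144 143 142 143 147 152 147  93  12  12
   7 131 150 140 146 151 149 167 149 130 132 130 133]
194 [ 89  90  90  90 145 135 113 132 139 137 137 137 142 146 153 106  28  11
   6 139 159 156 159 160 137 121 163 151 131 132 134]
195 [ 90  90  88  73 107 114 104 129 138 136 131 121 118 121 124  90  32   6
  32 142 163 154 143 139 124 102 141 173 151 130 130]
196 [ 92  91  79  55  70  97 109 129 152 157 129 111 110 111 113 109 108  96
 116 129 122 114 109 108 104  99 122 147 164 146 129]
197 [ 91  76  55  38  54  94 107 157 152 133 112 11
[... 2132 characters left out ...]
96.06], [286.97, 194.52], [288.06, 196.95]] bot [[296.18, 197.44], [293.5, 197.89], [288.11, 198.78]] tip [282.67, 197.44]
178.5 rider corners [[281.56, 197.36], [282.55, 199.49], [274.52, 198.58], [275.47, 200.74]] arm edges [[295.09, 193.46], [296.32, 195.86], [292.43, 193.92], [293.64, 196.33], [287.08, 194.85], [288.25, 197.27]] bot [[296.35, 197.69], [293.67, 198.16], [288.31, 199.11]] tip [282.84, 197.82]
179.5 rider corners [[281.71, 197.75], [282.77, 199.88], [274.7, 199.05], [275.72, 201.19]] arm edges [[295.18, 193.71], [296.49, 196.1], [292.53, 194.2], [293.82, 196.6], [287.21, 195.19], [288.46, 197.6]] bot [[296.52, 197.93], [293.85, 198.43], [288.51, 199.43]] tip [283.03, 198.2]
```

```bash
python3 -m creep '[{"tx":-3,"ty":1,"tz":0,"wx":0,"wy":0,"wz":0,"gripper":1},{"tx":-6,"ty":2,"tz":0,"wx":0,"wy":0,"wz":0,"gripper":1},{"tx":-6,"ty":2,"tz":0,"wx":0,"wy":0,"wz":0,"gripper":1}]'
python3 - <<'E'
from h import *
c=capture("side"); save("send",c["frame"]); print(get_obs()["contact_force"],gripangle(c,178)[2])
E
```

```text
time: 11.78
tool_pos: [505.5, 226.6, 207.7]
tcp_rot: [0.315, 1.562, 0.269]
contact_force: [0.3, -0.7, 0.5]
grip_width: 0.0
[ 0.03074664 -0.52650312 -0.2726126 ] 177.37368616271007
```

View pics/send.png

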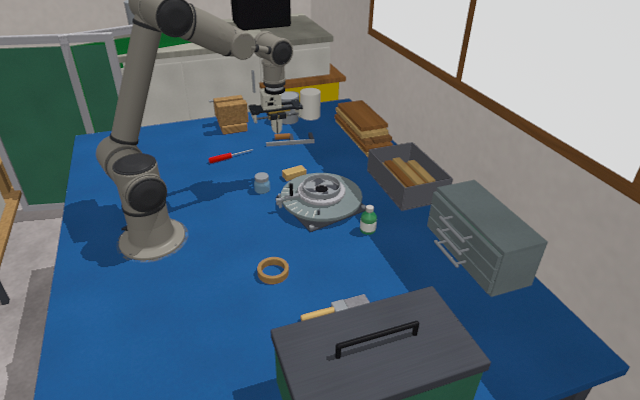

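The picture shows the hand clear, up at about (275,110). The bystanders are where they were: jar (262,183), offcut (294,173), glue (369,220), tape (272,270). The lever is opposite the rider at (279,199).

```bash
python3 -c "
from plant import *
print(close_job())"
```

```text
the job is handed in; nothing more can be done
None
```

I reset the iris gate and handed the job in at about 12 s, with the hand clear and no contact force beyond sensor noise.

- **Shutting:** With the fingers closed, I pushed the lever clockwise until it stopped. The force rose to about 21 N and the lever stopped moving, at about 145.6° in the world frame.
- **Setting to the rider:** I crossed over the grip and pushed the lever back anticlockwise, then looked and pushed about 2° more.
- **Last checks:** The two cameras disagree slightly on where the lever stands. The top view puts it about 0.2–0.5° past the rider, and the side view about 0.3–0.6° short of it. That is within about 1.5 mm at the tip either way, and the tip's own pixels agree with the rider's centre.
- **Other things:** The rider looks the same in the pictures from before and after. I saw no change in the offcut, jar, glue and tape; I didn't check the rest one by one, but the arm never went near them at bench height.
- **Disagreement:** My estimate of the shut stop post's angle was about 2–3° off from where the lever stopped. I relied on the contact force and the lever's measured position instead.

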